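# Undo the left-hand burr nut of a grinder and free its slotted washer

### The arm

A 7-joint arm with a two-finger parallel gripper is mounted at the origin on a cart in front of the work surface, level with it; the furniture and walls round the work are solid. World frame = base frame: x ahead of the robot, y to its left, z up, the work surface at z = 0. Lengths are in m, angles in rad, forces in N, time in s.
With the tool pointing down it reaches from about 0.4 to 0.875 m from the base axis. Payload 19.3 kg.
Tool frame: the origin (TCP) lies between the finger pads; the fingertips stand bot.tcp_to_tips ahead of it and the grasp point (between the pads) is the TCP (bot.tcp_to_tips is the distance from the TCP to the fingertips, in m); z points along the fingers, y is the line along which they close (so a half turn about z gives the same grasp; the last joint's range is limited). The gripper opens to 85 mm and grips with 20 to 120 N. Pads are 22 mm wide; open, the fingers measure 114 mm over their backs; the gripper's body (76 mm by 85 mm) begins 54 mm behind the grasp point. The pads swing forward as they close: fully open they stand 13 mm farther back than shut.
Start: joints at [-1.25, 0.521, -0.036, 1.599, 0.021, 1.021, -0.113], TCP at [0.238, 0.578, 0.25] pointing down, gripper open.
Joint ranges: [-2.91, 2.91], [-0.3, 2.13], [-1.5, 1.42], [0.17, 2.43], [-1.26, 4.41], [0.16, 1.93], [-2.52, 2.52]. Speed limits (rad/s): [1.89, 1.89, 2.39, 2.39, 3.01, 3.01, 3.01].

### API

Orientations are given as [roll, pitch, yaw] about the fixed x, y, z axes, in that order (R = Rz(yaw) Ry(pitch) Rx(roll)).
In Python, from workcell import telemetry, grab_frame, bot gives the robot as it stands. The module is installed in compiled form; this text tells all that it offers.
- The arm moves only by the shell command python3 -m crank 'ROWS' [FORCE]. ROWS is text: rows parted by semicolons, each of 7 numbers parted by spaces: the finger opening in m, from 0 to 0.0854, then the shift along the tool's x, y, z in m, then the turn, a rotation vector about the tool's x, y, z in degrees. A call has exactly 8 rows; each row shifts and turns the commanded pose from where the row before left it, along the tool's axes as they then stand; what a row does not reach is not made up. A row lasts 1/12 s, in which the tool goes at most 41.7 mm and 7.16 degrees, less where a joint would pass 70% of its speed; a pose out of reach is approached as far as the arm can. A call with a gripper value outside its range is refused whole. The fingers move at their own pace and stop on an object; FORCE is the grip in N (left out, the last holds). Time passes only in rows, so rows that do not move let the fingers close, or fill a call up. It gives the time, the measured TCP pose, the force, the opening and the grip force at its end, in the units of the state.
- telemetry.observe(): the state, without advancing time (a new reading comes with each control period).
- grab_frame(name): name is "scene" or "side" or "wrist"; returns a dict with "pixels" (480x640x3 uint8, red, green, blue), "depth" (480x640 float32, m along the optical axis (not along the pixel's ray), 0 where there is no reading), "vertical_fov" (degrees; the focal length in pixels is half the picture's height over the tangent of half this angle, whatever the lens; pixels are square), "cx", "cy" (the principal point, pixels), "R" (3x3) and "t" (3): a world point X has camera coordinates R X + t; the wrist camera has in their place "hand_eye" (4x4, takes a point from camera to tool coordinates, whose origin is the TCP and whose axes are the flange's). Camera axes: x right, y down, z forward; pixel columns grow to the right and rows downward; lengths in m; the calibration is good to about 2 mm. A picture is of the moment at which its call begins: read the wrist's pose just before it.
- bot.job_done(): hands the job in; it is judged then, once.
The state is a dict: "clock": time; "qpos": joint angles; "qd": joint speeds; "joint_efforts": joint torques, N m; "position": TCP position; "tool_rot": TCP orientation; "force": force on the tool from outside, world axes, zero at the start; "moment": the same for the moment, N m; "grip_width": finger opening in m; "finger_force": force on a finger pad.
Only numpy, scipy, OpenCV 4.12 (cv2) and the standard library are available. Lean on these libraries where they do the work, as an engineer would, in place of code of your own. Each camera call takes 0.05 s, during which the arm holds its last target. There are 200 camera calls.

### The job

The small grinder is to be stripped for cleaning. Its winged nut has a left-hand thread: without forcing it (never more than about 40 N on the nut), turn it the way that loosens such a nut until it comes up against its upper stop, then draw the slotted washer out from under it towards the front of the grinder until the washer meets the front rim, and leave it lying flat on the deck. Do not disturb the spice jars, salt shaker and tin standing about.

Things in the scene. Friction and masses are not known exactly. Their poses are not given: they have to be found in the camera images.
- grinder: low dark grinder fixed on the worktop, hopper off. Origin on the worktop under its upright spindle; x to its back, y to its left, z up. Housing x=-126 (front)..121 mm, 150 wide; flat grey deck 60 mm up. Rim round the deck 8 mm high, inner faces x=-120 (front), y=+-69. Motor housing x=66..121, 85 mm high. Spindle: 10 mm rod, top at 126 mm.
- burr_nut: steel winged nut on the spindle. Origin: on the spindle axis at its lower face; rises as the nut is undone. Fully tight 64.5 mm above the worktop (starts 0 to 0.25 turn from there); clear of the washer from 70 mm. Left-hand thread: CLOCKWISE from above it rises 6 mm a turn to a rigid upper stop, 1.25 turns from tight, at 72 mm. It never leaves the spindle, stays where left.
- nut_wings (a point): point on the nut's axis at the wings' mid height, 28.5 mm above its lower face. Two opposite wings, 9 mm thick, 19 mm high, round ends 12 mm, reach 52 mm from the axis; hub radius 15. The axes given do NOT turn with the wings: where they point must be felt or seen. At the upper stop they lie along the grinder's y. A fingertip can push one round: friction 0.10 N m, about 3 N at 38 mm.
- slotted_washer: loose steel washer, about 0.12 kg, on the deck round the spindle under the nut. Origin: underside, recess centre, within 2 mm of the spindle axis at first; axes near the grinder's. Plate x=-72..24 mm, 4 thick, 48 wide; 13 mm slot open to +x (back). A 42 mm square wall 10 mm high round the recess is held by the nut's 13 mm radius boss till the nut is up. Slides 48 mm to -x, to the front rim.
- lug (a point): centre of the inner (back) face of the washer's upright pull lug, 62 mm in front of the washer's origin and 11 mm above the deck. Lug 5 mm thick, 30 mm wide, 14 mm high above the plate (top 18 mm above the deck), near the end of the 30 mm wide front tongue; it can be hooked from behind by a fingertip, between nut and lug.
- jar_near: spice jar with a yellow lid, 45 mm across, 100 mm high, origin under its centre; bystander
- jar_far: spice jar with a black lid, 44 mm across, 105 mm high, origin under its centre; bystander
- salt: salt shaker 44 mm across, 90 mm high, origin under its centre; bystander
- tin: food tin 75 mm across, 58 mm high, origin under its centre; bystander
Not all that is in view belongs to the job. Several things have the shape of the slotted_washer; the one meant has the colours described above.

How it is judged:
On the way, in this order (a step that is already met when the one before it is completed fails the run):
1. the nut is backed off (clockwise) up to its stop (z of burr_nut in the frame of grinder above 0.0708 m), for 0.2 s.
2. the washer is drawn out to the front rim (x of slotted_washer in the frame of grinder below -0.04 m), for 0.2 s.
At the end, for the whole second after the job is handed in: The nut stands near its upper stop (lower face over 70.5 mm above the worktop), and the washer lies flat on the deck (height within 3 mm, tilt under 0.06 rad), at rest, its origin at least 40 mm in front of the spindle (its end within 8 mm of the front rim) (z of burr_nut in the frame of grinder above 0.0705 m and x of slotted_washer in the frame of grinder below -0.04 m and z of slotted_washer in the frame of grinder between 0.057 and 0.063 m and angle between slotted_washer's own z axis and vertical below 0.06 rad and linear speed of slotted_washer below 0.01 m/s); the robot touches nothing.
It fails at once if the nut is forced: more than 40 N between the fingers and the nut (contact force between the fingers and burr_nut above 40 N).
It fails at once if a jar, the salt shaker or the tin is shifted more than 30 mm or tipped (distance of any of jar_near, jar_far, salt, tin from where it was at the start of the episode above 0.03 m or angle between any of jar_near, jar_far, salt, tin's own z axis and vertical above 0.3 rad).
It also fails if it takes over 69 s, if anything falls off the work surface, if the arm or the gripper's body presses on something with over 40 N, if the wrist force passes 120 N, or if a joint passes its speed limit or range.

## Working session

There is one attempt and no reset: what is moved stays moved. The work goes in short steps, Python scripts to look and compute and a shell command to move; the robot and the scene stay as the last step left them, time stands still between calls to the robot, and variables do not carry over. Pictures are saved under pics/ and viewed, at most 10 in all, crops included, and the job is handed in when it is done.

```bash
mkdir -p pics
cat > h.py <<'E'
import numpy as np, cv2
from workcell import telemetry, grab_frame, bot
from scipy.spatial.transform import Rotation as Ro
def cam(n):
    s=telemetry.observe(); f=grab_frame(n)
    f['f']=240/np.tan(np.radians(f['vertical_fov'])/2)
    if 'R' in f: R=np.array(f['R']);t=np.array(f['t']); f['Rwc']=R.T; f['o']=-R.T@t
    else:
        H=np.array(f['hand_eye']); Rt=Ro.from_euler('xyz',s['tool_rot']).as_matrix()
        f['Rwc']=Rt@H[:3,:3]; f['o']=np.array(s['position'])+Rt@H[:3,3]
    return f
def ray(f,u,v): return f['Rwc']@np.array([(u-f['cx'])/f['f'],(v-f['cy'])/f['f'],1])
def onz(f,u,v,z): d=ray(f,u,v); return f['o']+d*(z-f['o'][2])/d[2]
def dep(f,u,v): return f['o']+ray(f,u,v)*f['depth'][int(v),int(u)]
def proj(f,X):
    c=f['Rwc'].T@(np.array(X)-f['o']); return c[:2]/c[2]*f['f']+[f['cx'],f['cy']]
def cloud(f):
    v,u=np.mgrid[:480,:640]; r=np.stack([(u-f['cx'])/f['f'],(v-f['cy'])/f['f'],np.ones_like(u)],-1)
    return (r*f['depth'][...,None])@f['Rwc'].T+f['o']
def save(f,n): cv2.imwrite('pics/'+n+'.png',f['pixels'][...,::-1])
E
python3 - <<'E'
from h import *
import pickle
for n in ('scene','side','wrist'):
    f=cam(n); save(f,n+'0'); pickle.dump(f,open(n+'0.pkl','wb')); print(n,f['o'],f['Rwc'][:,2],f['vertical_fov'])
s=telemetry.observe(); print(s, bot.tcp_to_tips)
E
```

```text
scene [-0.16839717 -0.82737113  0.63039262] [ 0.65498698  0.54172322 -0.52680927] 51.65558684517573
side [ 0.17826862 -1.06408325  0.52091594] [ 0.35410619  0.82269781 -0.4447214 ] 54.74208201509876
wrist [0.17104844 0.60590605 0.37280104] [ 0.26058997 -0.10816905 -0.9593708 ] 65.47854794655129
{'clock': 0.15, 'qpos': array([-1.25019456,  0.5218766 , -0.03631276,  1.59985524,  0.02120012,
        1.02110804, -0.11283419]), 'qd': array([-0.0008776 , -0.00323225,  0.00120725, -0.00137171, -0.00072578,
       -0.00184287, -0.00033053]), 'joint_efforts': array([ 2.25842676e-03, -9.27386141e+01,  1.98082030e+00, -3.70058477e+01,
        1.80216244e-02,  6.38352256e-03, -3.92510958e-05]), 'position': array([0.23802701, 0.57764984, 0.24986623]), 'tool_rot': array([-3.14073280e+00,  6.51804912e-05,  2.75073137e+00]), 'force': array([-1.05921599, -0.07832681,  0.07620221]), 'moment': array([ 0.08350733, -0.06954397,  0.04274337]), 'finger_force': 0.0, 'grip_width': 0.08515160561931036} 0.019
```

View pics/scene0.png

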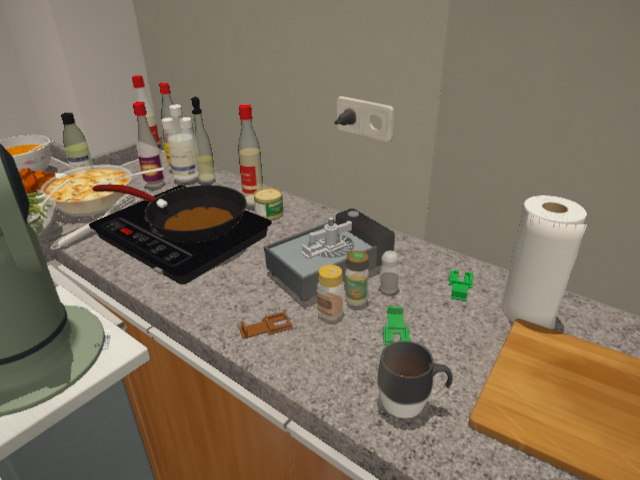

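View pics/side0.png

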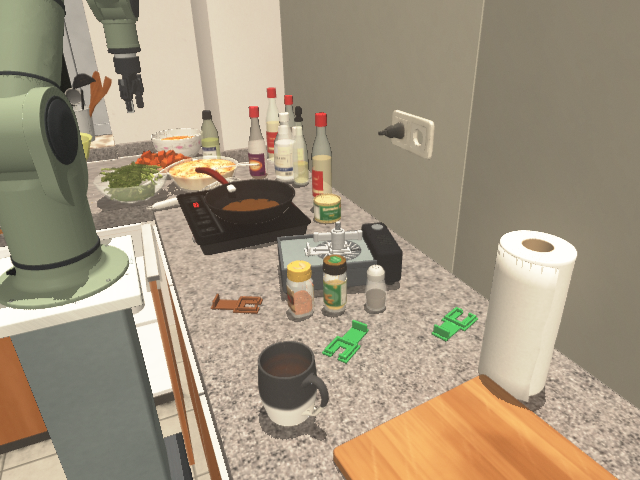

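Both pictures show the grinder with the steel washer and winged nut at scene (330,243) and side (337,245). The motor housing is at the back, and jars and salt stand at the near right (-y). Shapes that could be taken for the washer, in scene pixels: brown (266,325), green (397,325), green (461,285), and the steel one on the deck (330,245). I choose the steel one on the deck under the nut.

Run:
```python
from h import *
import pickle
ims=[]
for n,(u0,v0,u1,v1) in (('scene',(250,190,410,330)),('side',(265,205,425,325))):
    f=pickle.load(open(n+'0.pkl','rb')); P=cloud(f)[v0:v1,u0:u1].reshape(-1,3)
    c=f['pixels'][v0:v1,u0:u1]; ims.append(cv2.resize(c[:120],None,fx=5,fy=5,interpolation=cv2.INTER_CUBIC)[...,::-1])
    for lo,hi in ((.054,.063),(.063,.0715),(.08,.09),(.112,.13)):
        m=(P[:,2]>lo)&(P[:,2]<hi); Q=P[m]; 
        if len(Q)<5: print(lo,len(Q)); continue
        r=cv2.minAreaRect(Q[:,:2].astype(np.float32)*1000); print(n,lo,len(Q),np.median(Q,0).round(4),r)
cv2.imwrite('pics/crop0.png',ims[0])
# bystanders: depth clusters
f=pickle.load(open('scene0.pkl','rb'))
for nm,u,v in (('near',330,275),('far',356,258),('salt',390,258),('tin',268,194),('tophub',331,222)): print(nm,dep(f,u,v).round(3))
```

```text
scene 0.054 3111 [ 0.5156 -0.2731  0.0591] ((624.0911254882812, -237.18783569335938), (501.06097412109375, 356.2955627441406), 49.65156173706055)
scene 0.063 1348 [ 0.5365 -0.2808  0.0665] ((593.812255859375, -284.2168884277344), (399.1765441894531, 274.1051330566406), 8.040864944458008)
scene 0.08 1368 [ 0.6307 -0.3081  0.0841] ((599.7778930664062, -320.4399108886719), (401.77142333984375, 183.03378295898438), 14.493902206420898)
scene 0.112 82 [ 0.7694 -0.3015  0.1174] ((665.53271484375, -280.54180908203125), (46.781219482421875, 237.13153076171875), 75.16718292236328)
side 0.054 2393 [ 0.5149 -0.274   0.0585] ((604.0384521484375, -235.41793823242188), (398.6888427734375, 347.25433349609375), 79.1876220703125)
side 0.063 1052 [ 0.5364 -0.2947  0.0663] ((604.54931640625, -231.27630615234375), (406.75390625, 347.0770263671875), 79.35819244384766)
side 0.08 1363 [ 0.6234 -0.3084  0.0836] ((603.878173828125, -242.9998016357422), (375.3917541503906, 345.5840759277344), 79.88839721679688)
side 0.112 44 [ 0.5539 -0.2718  0.118 ] ((661.1937866210938, -267.5146484375), (227.0403289794922, 19.486339569091797), 4.553257465362549)
near [ 0.418 -0.371  0.1  ]
far [ 0.489 -0.379  0.104]
salt [ 0.552 -0.417  0.085]
tin [0.66  0.022 0.055]
tophub [ 0.552 -0.271  0.118]
```

View pics/crop0.png

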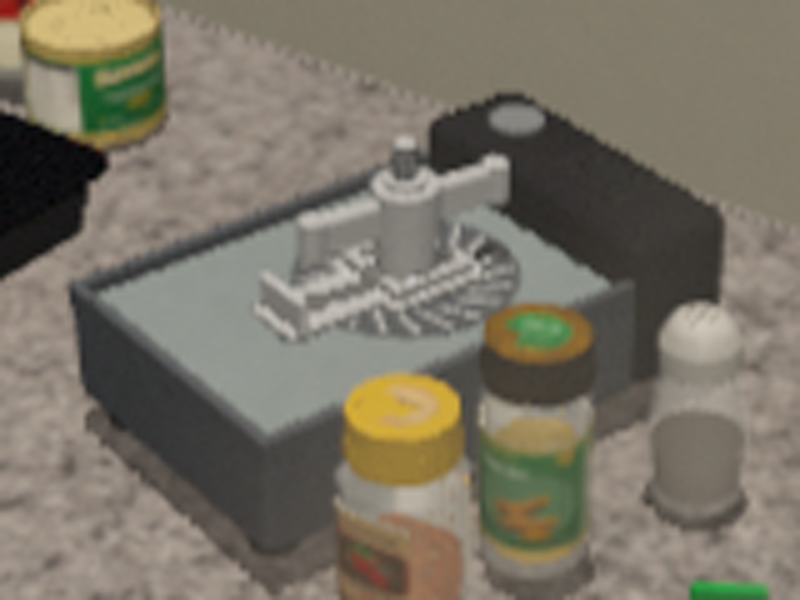

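The crop confirms the steel washer on the deck, with its lug facing front-left. The wings now point roughly front to back. Next I fit the grinder's pose and check for tall obstacles on the way.

Run:
```python
from h import *
import pickle
sp=np.array([.555,-.272])
for n in ('scene','side'):
    f=pickle.load(open(n+'0.pkl','rb')); C=cloud(f); P=C.reshape(-1,3); I=f['pixels'].reshape(-1,3).astype(int)
    ok=(f['depth'].ravel()>0)
    d=np.linalg.norm(P[:,:2]-sp,axis=1)
    h=ok&(P[:,2]>.0825)&(P[:,2]<.0885)&(d<.16)&(I.max(1)<75)
    r=cv2.minAreaRect(P[h][:,:2].astype(np.float32)*1000); print(n,'housing',h.sum(),np.array(r[0]).round(1),np.array(r[1]).round(1),round(r[2],1),P[h][:,2].mean())
    s=ok&(P[:,2]>.112)&(P[:,2]<.13)&(d<.03); print('spindle top',s.sum(),P[s].mean(0).round(4),P[s][:,2].max())
    w=ok&(P[:,2]>.092)&(P[:,2]<.112)&(d<.06)&(I.min(1)>90); Q=P[w][:,:2]; 
    r=cv2.minAreaRect(Q.astype(np.float32)*1000); print('wings',w.sum(),np.array(r[0]).round(1),np.array(r[1]).round(1),round(r[2],1),np.percentile(P[w][:,2],98).round(4))
f=pickle.load(open('scene0.pkl','rb')); P=cloud(f).reshape(-1,3); 
t=(P[:,2]>.15)&(P[:,2]<.6)&(f['depth'].ravel()>0)&(P[:,0]<.95)&(P[:,0]>.2)&(abs(P[:,1])<.9)
for y in np.arange(-.9,.9,.1):
    m=t&(P[:,1]>y)&(P[:,1]<y+.1)
    if m.sum()>20: print(y.round(1),m.sum(),P[m].min(0).round(2),P[m].max(0).round(2))
```

```text
scene housing 544 [ 595.7 -334.4] [256.3 110.5] 41.0 0.08418895818712094
spindle top 35 [ 0.5514 -0.2707  0.1197] 0.12664152443560406
wings 304 [ 551.1 -270.9] [ 27.3 100.9] 61.8 0.1097
side housing 485 [ 595.5 -340.3] [252.8 106.6] 41.1 0.0838121517175717
spindle top 32 [ 0.5526 -0.2727  0.1198] 0.125384370294852
wings 316 [ 553. -275.] [ 24.4 104.3] 70.2 0.11
-0.8 6767 [ 0.62 -0.79  0.15] [ 0.78 -0.7   0.49]
-0.7 15912 [ 0.61 -0.7   0.15] [ 0.78 -0.6   0.54]
-0.6 11599 [ 0.77 -0.6   0.15] [ 0.78 -0.5   0.53]
-0.5 9663 [ 0.77 -0.5   0.15] [ 0.78 -0.4   0.53]
-0.4 8060 [ 0.77 -0.4   0.15] [ 0.78 -0.3   0.53]
-0.3 6882 [ 0.76 -0.3   0.15] [ 0.78 -0.2   0.52]
-0.2 5681 [ 0.71 -0.2   0.15] [ 0.78 -0.1   0.52]
-0.1 4950 [ 0.77 -0.1   0.15] [ 0.78 -0.    0.51]
-0.0 4851 [0.65 0.   0.15] [0.78 0.1  0.51]
0.1 3625 [0.65 0.1  0.15] [0.78 0.2  0.5 ]
0.2 3026 [0.77 0.2  0.15] [0.78 0.3  0.5 ]
0.3 3499 [0.64 0.3  0.15] [0.78 0.4  0.49]
0.4 2891 [0.56 0.4  0.15] [0.78 0.5  0.49]
0.5 2629 [0.44 0.5  0.15] [0.78 0.6  0.48]
0.6 11130 [0.44 0.6  0.15] [0.78 0.7  0.5 ]
0.7 1762 [0.51 0.7  0.15] [0.52 0.8  0.5 ]
0.8 1645 [0.51 0.8  0.15] [0.52 0.9  0.49]
```

```bash
R="0.0 -0.0194 -0.0143 -0.00625 0 0 0"
python3 -m crank '0 -0.0194 -0.0143 -0.0063 0 0 0;0 -0.0194 -0.0143 -0.0063 0 0 0;0 -0.0194 -0.0143 -0.0063 0 0 0;0 -0.0194 -0.0143 -0.0063 0 0 0;0 -0.0194 -0.0143 -0.0063 0 0 0;0 -0.0194 -0.0143 -0.0063 0 0 0;0 -0.0194 -0.0143 -0.0063 0 0 0;0 -0.0194 -0.0143 -0.0063 0 0 0' 20
python3 -m crank '0 -0.0194 -0.0143 -0.0063 0 0 0;0 -0.0194 -0.0143 -0.0063 0 0 0;0 -0.0194 -0.0143 -0.0063 0 0 0;0 -0.0194 -0.0143 -0.0063 0 0 0;0 -0.0194 -0.0143 -0.0063 0 0 0;0 -0.0194 -0.0143 -0.0063 0 0 0;0 -0.0194 -0.0143 -0.0063 0 0 0;0 -0.0194 -0.0143 -0.0063 0 0 0'
python3 -m crank '0 -0.0153 -0.0241 0 0 0 0;0 -0.0153 -0.0241 0 0 0 0;0 -0.0153 -0.0241 0 0 0 0;0 -0.0153 -0.0241 0 0 0 0;0 -0.0153 -0.0241 0 0 0 0;0 -0.0153 -0.0241 0 0 0 0;0 -0.0153 -0.0241 0 0 0 0;0 -0.0153 -0.0241 0 0 0 0'
python3 -m crank '0 -0.0153 -0.0241 0 0 0 0;0 -0.0153 -0.0241 0 0 0 0;0 -0.0153 -0.0241 0 0 0 0;0 -0.0153 -0.0241 0 0 0 0;0 -0.0153 -0.0241 0 0 0 0;0 -0.0153 -0.0241 0 0 0 0;0 -0.0153 -0.0241 0 0 0 0;0 0 0 0 0 0 0'
python3 - <<'E'
from h import *
import pickle
f=cam('wrist'); save(f,'w1'); pickle.dump(f,open('w1.pkl','wb')); s=telemetry.observe(); print(s['position'],s['tool_rot'],s['qpos'].round(2),f['o'],s['clock'])
E
```

```text
clock: 0.82
position: [0.3384, 0.4118, 0.3009]
tool_rot: [-3.141, -0.0, 2.751]
force: [0.1, 0.1, 1.5]
grip_width: -0.0001
finger_force: 0.0
clock: 1.48
position: [0.4383, 0.2469, 0.3514]
tool_rot: [-3.141, -0.0, 2.751]
force: [1.5, 0.4, 0.1]
grip_width: -0.0001
finger_force: 0.0
clock: 2.15
position: [0.4776, 0.0217, 0.3511]
tool_rot: [3.142, -0.0, 2.751]
force: [-0.1, 1.0, 0.6]
grip_width: -0.0
finger_force: 0.0
clock: 2.82
position: [0.5121, -0.1788, 0.351]
tool_rot: [-3.139, 0.001, 2.746]
force: [-0.5, -0.6, -0.5]
grip_width: 0.0
finger_force: 0.0
[ 0.51204903 -0.17623754  0.35073917] [-3.14038731e+00 -3.40797927e-04  2.74689174e+00] [-0.07  0.31  0.38  1.7  -0.12  1.16  1.52] [ 0.44523845 -0.14997746  0.47391676] 2.8667
```

View pics/w1.png

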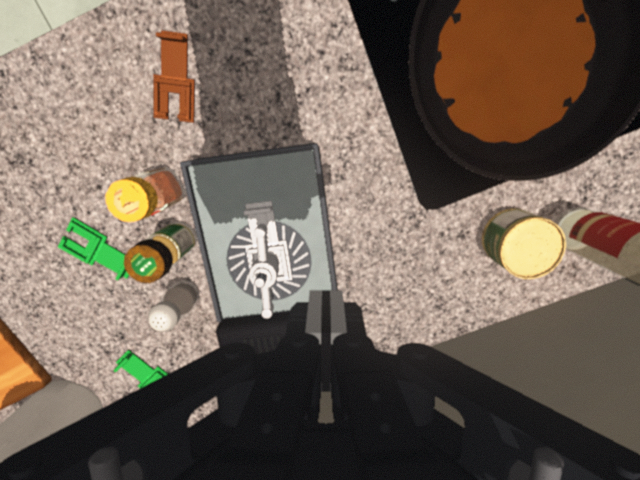

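The wrist view shows the grinder with its front rim at the top, (185,160)-(318,148). The lug is at (259,208), the spindle top at (262,272), and the wing ends at (258,238) and (267,316). The jars are at (130,200) and (150,262), salt at (163,318), and the tin at (530,245).

Run:
```python
from h import *
import pickle
f=pickle.load(open('w1.pkl','rb')); C=cloud(f)
for nm,u,v,z in (('FR corner',184,160,.068),('FL corner',318,146,.068),('L back',334,295,.068),('Rback',220,318,.068),('spindle top',262,272,.126),('wingF',258,238,.102),('wingB',267,316,.102),('lug top',259,205,.078)): print(nm,onz(f,u,v,z).round(4), dep(f,u,v).round(4))
# spindle/nut triangulation from depth points
P=C.reshape(-1,3); d=np.linalg.norm(P[:,:2]-[.552,-.2715],axis=1)
s=(P[:,2]>.118)&(d<.03); print('sp',s.sum(),P[s].mean(0),P[s][:,2].max())
w=(P[:,2]>.09)&(P[:,2]<.107)&(d<.07); Q=P[w]; Q=Q[np.linalg.norm(Q[:,:2]-P[s].mean(0)[:2],axis=1)>.019]
r=cv2.fitLine(Q[:,:2].astype(np.float32),cv2.DIST_L2,0,.01,.01).ravel(); print('wing',len(Q),r,np.degrees(np.arctan2(r[1],r[0])),np.percentile(Q[:,2],[50,90]))
k=(P[:,2]>.055)&(P[:,2]<.0625)&(d<.2); print('deckz',np.median(P[k][:,2]))
m=(P[:,2]>.065)&(P[:,2]<.0705)&(d<.2); print('rim',m.sum()); R=cv2.minAreaRect(P[m][:,:2].astype(np.float32)*1000); print(R)
h=(P[:,2]>.072)&(P[:,2]<.082)&(d<.085)&(d>.04); print('lug',h.sum(),P[h].mean(0).round(4),P[h].min(0),P[h].max(0))
```

```text
FR corner [ 0.4128 -0.3007  0.068 ] [ 0.4452 -0.15    0.4739]
FL corner [ 0.4546 -0.1634  0.068 ] [ 0.4556 -0.1648  0.0252]
L back [ 0.6191 -0.2127  0.068 ] [ 0.5028 -0.1707  0.3396]
Rback [ 0.594  -0.3511  0.068 ] [ 0.5942 -0.3514  0.0674]
spindle top [ 0.5436 -0.2604  0.126 ] [ 0.548  -0.2654  0.1103]
wingF [ 0.5148 -0.2557  0.102 ] [ 0.5151 -0.2561  0.1006]
wingB [ 0.5994 -0.2852  0.102 ] [ 0.5992 -0.2851  0.1023]
lug top [ 0.4865 -0.2456  0.078 ] [ 0.488  -0.2492  0.0629]
sp 111 [ 0.55236341 -0.26775016  0.12411481] 0.1272033013062308
wing 606 [ 0.93569666 -0.35280553  0.549554   -0.26614848] -20.659008 [0.10127412 0.1028167 ]
deckz 0.0595694077770621
rim 3167
((516.6054077148438, -292.19281005859375), (214.8378448486328, 193.89051818847656), 74.6435546875)
lug 485 [ 0.5788 -0.2898  0.0775] [ 0.48605603 -0.3406286   0.07200164] [ 0.62402105 -0.23644892  0.08197869]
```

```bash
python3 -m crank '0 -0.0129 -0.0253 0 0 0 0;0 -0.0129 -0.0253 0 0 0 0;0 -0.0129 -0.0253 0 0 0 0;0 -0.0129 -0.0253 0 0 0 0;0 0 0 0.025 0 0 -3;0 0 0 0.025 0 0 -3.1;0 0 0 0.025 0 0 0;0 0 0 0.025 0 0 0'
python3 -m crank '0 0 0 0 0 0 0;0 0 0 0 0 0 0;0 0 0 0 0 0 0;0 0 0 0 0 0 0;0 0 0 0 0 0 0;0 0 0 0 0 0 0;0 0 0 0 0 0 0;0 0 0 0 0 0 0'
cat >> h.py <<'E'
YAW=np.radians(-16.5); SP=np.array([.5525,-.2685])
GX=np.array([np.cos(YAW),np.sin(YAW)]); GY=np.array([-np.sin(YAW),np.cos(YAW)])
def g(p): d=np.array(p)[:2]-SP; return np.array([d@GX,d@GY])
E
python3 - <<'E'
from h import *
import pickle
f=cam('wrist'); save(f,'w2'); pickle.dump(f,open('w2.pkl','wb')); s=telemetry.observe(); print(s['position'],np.degrees(s['tool_rot']),s['qpos'].round(2),g(s['position']),s['clock'],s['force'])
P=cloud(f).reshape(-1,3); d=np.linalg.norm(P[:,:2]-SP,axis=1)
q=(P[:,2]>.118)&(P[:,2]<.13)&(d<.02); print('sp',q.sum(),P[q].mean(0))
th=np.radians(np.arange(230,-300,-10)); p=38*np.c_[-np.cos(th),np.sin(th)]; D=np.diff(p,axis=0).round(1)
for i in range(0,48,8): print(np.degrees(th[i]).round(), '; '.join('0 %.4f %.4f 0 0 0 0'%tuple(x/1000) for x in D[i:i+8]))
E
```

```text
clock: 3.53
position: [0.5216, -0.286, 0.2499]
tool_rot: [3.141, -0.0, 2.858]
force: [1.0, 0.3, -0.7]
grip_width: 0.0001
finger_force: 0.0
clock: 4.2
position: [0.5216, -0.2868, 0.2514]
tool_rot: [-3.142, 0.0, 2.857]
force: [0.4, 0.7, 0.7]
grip_width: -0.0002
finger_force: 0.0
[ 0.52161283 -0.28683591  0.25128874] [-1.79998251e+02  1.35921974e-02  1.63709576e+02] [ 0.16  0.5   0.35  1.7  -0.2   0.99  1.87] [-0.02440755 -0.02635327] 4.25 [ 0.94618318  0.35032202 -0.06164309]
sp 212 [ 0.55201883 -0.26855203  0.12434635]
230.0 0 0.0047 0.0047 0 0 0 0; 0 0.0038 0.0054 0 0 0 0; 0 0.0028 0.0060 0 0 0 0; 0 0.0017 0.0064 0 0 0 0; 0 0.0006 0.0066 0 0 0 0; 0 -0.0006 0.0066 0 0 0 0; 0 -0.0017 0.0064 0 0 0 0; 0 -0.0028 0.0060 0 0 0 0
150.0 0 -0.0038 0.0054 0 0 0 0; 0 -0.0047 0.0047 0 0 0 0; 0 -0.0054 0.0038 0 0 0 0; 0 -0.0060 0.0028 0 0 0 0; 0 -0.0064 0.0017 0 0 0 0; 0 -0.0066 0.0006 0 0 0 0; 0 -0.0066 -0.0006 0 0 0 0; 0 -0.0064 -0.0017 0 0 0 0
70.0 0 -0.0060 -0.0028 0 0 0 0; 0 -0.0054 -0.0038 0 0 0 0; 0 -0.0047 -0.0047 0 0 0 0; 0 -0.0038 -0.0054 0 0 0 0; 0 -0.0028 -0.0060 0 0 0 0; 0 -0.0017 -0.0064 0 0 0 0; 0 -0.0006 -0.0066 0 0 0 0; 0 0.0006 -0.0066 0 0 0 0
-10.0 0 0.0017 -0.0064 0 0 0 0; 0 0.0028 -0.0060 0 0 0 0; 0 0.0038 -0.0054 0 0 0 0; 0 0.0047 -0.0047 0 0 0 0; 0 0.0054 -0.0038 0 0 0 0; 0 0.0060 -0.0028 0 0 0 0; 0 0.0064 -0.0017 0 0 0 0; 0 0.0066 -0.0006 0 0 0 0
-90.0 0 0.0066 0.0006 0 0 0 0; 0 0.0064 0.0017 0 0 0 0; 0 0.0060 0.0028 0 0 0 0; 0 0.0054 0.0038 0 0 0 0; 0 0.0047 0.0047 0 0 0 0; 0 0.0038 0.0054 0 0 0 0; 0 0.0028 0.0060 0 0 0 0; 0 0.0017 0.0064 0 0 0 0
-170.0 0 0.0006 0.0066 0 0 0 0; 0 -0.0006 0.0066 0 0 0 0; 0 -0.0017 0.0064 0 0 0 0; 0 -0.0028 0.0060 0 0 0 0; 0 -0.0038 0.0054 0 0 0 0; 0 -0.0047 0.0047 0 0 0 0; 0 -0.0054 0.0038 0 0 0 0; 0 -0.0060 0.0028 0 0 0 0
```

View pics/w2.png

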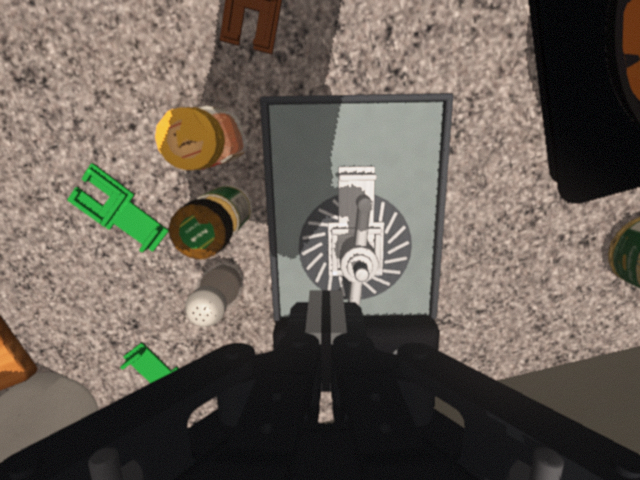

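The wrist picture is aligned with the grinder: spindle (358,262), front wing (362,200), lug (357,170). The fingertip is to the right of the nut's front wing. I'll go down beside the wing and start pushing.

```bash
python3 -m crank '0 0 -0.003 0.02 0 0 0;0 0 0 0.024 0 0 0;0 0 0 0.024 0 0 0;0 0 0 0.024 0 0 0;0 0 0 0.024 0 0 0;0 0 0 0.018 0 0 0;0 0 0 0.01 0 0 0;0 0 0 0 0 0 0'
python3 -m crank '0 0.0047 0.0047 0 0 0 0; 0 0.0038 0.0054 0 0 0 0; 0 0.0028 0.0060 0 0 0 0; 0 0.0017 0.0064 0 0 0 0; 0 0.0006 0.0066 0 0 0 0; 0 -0.0006 0.0066 0 0 0 0; 0 -0.0017 0.0064 0 0 0 0; 0 -0.0028 0.0060 0 0 0 0'
python3 - <<'E'
from h import *
s=telemetry.observe(); print(g(s['position']),s['position'],s['force'],s['moment'])
f=cam('scene'); P=cloud(f).reshape(-1,3); save(f,'s3')
d=np.linalg.norm(P[:,:2]-SP,axis=1); I=f['pixels'].reshape(-1,3).astype(int)
cv2.imwrite('pics/s3c.png',cv2.resize(f['pixels'][190:300,260:410],None,fx=4,fy=4)[...,::-1])
E
```

```text
clock: 4.92
position: [0.5199, -0.2893, 0.1053]
tool_rot: [3.141, -0.003, 2.857]
force: [-1.1, -0.5, 0.1]
grip_width: 0.0002
finger_force: 0.0
clock: 5.58
position: [0.5264, -0.2405, 0.1072]
tool_rot: [-3.141, 0.0, 2.857]
force: [-0.1, -6.0, 0.0]
grip_width: -0.0002
finger_force: 2.6
[-0.03297159  0.01941548] [ 0.52640049 -0.24051962  0.10723146] [-0.11555107 -5.95191737  0.0377841 ] [-1.34140964 -0.01474125 -0.07303238]
```

View pics/s3c.png

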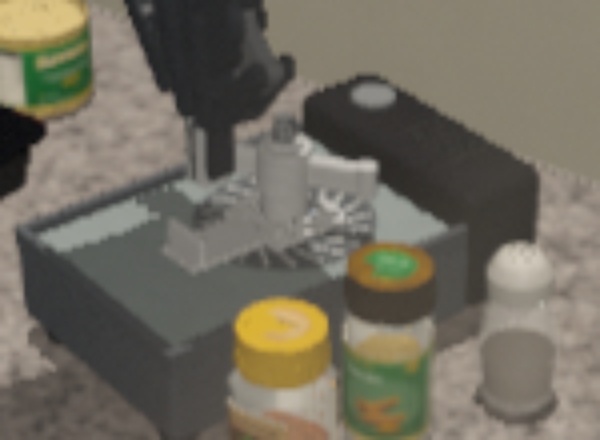

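The finger has the front wing and is pushing it round: the other wing now points to the back right, and the force is about 6 N. I'll carry on round the circle.

```bash
python3 -m crank '0 -0.0038 0.0054 0 0 0 0; 0 -0.0047 0.0047 0 0 0 0; 0 -0.0054 0.0038 0 0 0 0; 0 -0.0060 0.0028 0 0 0 0; 0 -0.0064 0.0017 0 0 0 0; 0 -0.0066 0.0006 0 0 0 0; 0 -0.0066 -0.0006 0 0 0 0; 0 -0.0064 -0.0017 0 0 0 0'
python3 -m crank '0 -0.0060 -0.0028 0 0 0 0; 0 -0.0054 -0.0038 0 0 0 0; 0 -0.0047 -0.0047 0 0 0 0; 0 -0.0038 -0.0054 0 0 0 0; 0 -0.0028 -0.0060 0 0 0 0; 0 -0.0017 -0.0064 0 0 0 0; 0 -0.0006 -0.0066 0 0 0 0; 0 0.0006 -0.0066 0 0 0 0'
python3 -c "
from h import *
s=telemetry.observe(); print(g(s['position']),s['force'],s['moment'])"
```

```text
clock: 6.3
position: [0.5753, -0.2378, 0.1069]
tool_rot: [3.141, -0.001, 2.858]
force: [-4.5, 2.5, 1.3]
grip_width: 0.0001
finger_force: 2.0
clock: 6.97
position: [0.5865, -0.2862, 0.1072]
tool_rot: [-3.142, 0.001, 2.857]
force: [0.9, 3.6, -0.2]
grip_width: 0.0002
finger_force: 1.6
[ 0.03761752 -0.00731517] [ 0.89674637  3.58579832 -0.1607323 ] [ 0.78245377 -0.30892543 -0.08216067]
```

```bash
python3 -m crank '0 0.0017 -0.0064 0 0 0 0; 0 0.0028 -0.0060 0 0 0 0; 0 0.0038 -0.0054 0 0 0 0; 0 0.0047 -0.0047 0 0 0 0; 0 0.0054 -0.0038 0 0 0 0; 0 0.0060 -0.0028 0 0 0 0; 0 0.0064 -0.0017 0 0 0 0; 0 0.0066 -0.0006 0 0 0 0'
python3 -m crank '0 0.0066 0.0006 0 0 0 0; 0 0.0064 0.0017 0 0 0 0; 0 0.0060 0.0028 0 0 0 0; 0 0.0054 0.0038 0 0 0 0; 0 0.0047 0.0047 0 0 0 0; 0 0.0038 0.0054 0 0 0 0; 0 0.0028 0.0060 0 0 0 0; 0 0.0017 0.0064 0 0 0 0'
python3 - <<'E'
from h import *
s=telemetry.observe(); print(g(s['position']),s['force'],s['moment'])
for n in ('scene','side'):
    f=cam(n);save(f,n+'4');P=cloud(f).reshape(-1,3); I=f['pixels'].reshape(-1,3).astype(int); G=(P[:,:2]-SP)@np.c_[GX,GY]; d=np.hypot(*G.T)
    w=(P[:,2]>.092)&(P[:,2]<.115)&(d<.06)&(d>.02)&(I.min(1)>90); Q=G[w]
    if len(Q)>10: a=np.degrees(np.arctan2(Q[:,1],Q[:,0])); print(n,w.sum(),Q.mean(0).round(3),np.percentile(a,[10,50,90]).round(),np.percentile(P[w][:,2],[50,97]))
E
```

```text
clock: 7.63
position: [0.5411, -0.3055, 0.1074]
tool_rot: [-3.141, 0.001, 2.857]
force: [4.6, -1.0, 0.2]
grip_width: -0.0003
finger_force: 1.8
clock: 8.3
position: [0.5141, -0.2639, 0.1071]
tool_rot: [-3.141, -0.0, 2.857]
force: [-0.2, -5.0, -0.4]
grip_width: 0.0002
finger_force: 1.7
[-0.03807863 -0.00649747] [-0.18090816 -5.00806535 -0.38662964] [-0.87443212 -0.03211554 -0.01584835]
scene 190 [ 0.001 -0.009] [-166.  -26.  165.] [0.10181494 0.11102381]
side 191 [ 0.012 -0.015] [-165.  -30.  -18.] [0.10156031 0.11117275]
```

```bash
python3 -m crank '0 0.0006 0.0066 0 0 0 0; 0 -0.0006 0.0066 0 0 0 0; 0 -0.0017 0.0064 0 0 0 0; 0 -0.0028 0.0060 0 0 0 0; 0 0 0 0 0 0 0; 0 0 0 0 0 0 0; 0 0 0 0 0 0 0; 0 0 0 0 0 0 0'
python3 - <<'E'
from h import *
s=telemetry.observe(); print(g(s['position']),s['force'],s['moment'])
for n in ('scene','side'):
    f=cam(n);save(f,n+'5');P=cloud(f).reshape(-1,3); I=f['pixels'].reshape(-1,3).astype(int); G=(P[:,:2]-SP)@np.c_[GX,GY]; d=np.hypot(*G.T)
    w=(P[:,2]>.092)&(P[:,2]<.115)&(d<.06)&(d>.02)&(I.min(1)>90); Q=G[w]
    if len(Q)>10: a=np.degrees(np.arctan2(Q[:,1],Q[:,0])); print(n,w.sum(),Q.mean(0).round(3),np.percentile(a,[10,50,90]).round(),np.percentile(P[w][:,2],[50,97]))
E
```

```text
clock: 9.07
position: [0.526, -0.241, 0.1071]
tool_rot: [3.141, -0.0, 2.857]
force: [-0.7, -0.3, 0.6]
grip_width: -0.0003
finger_force: 0.0
[-0.03322574  0.01880562] [-0.70674725 -0.29893299  0.59981405] [-0.01728993  0.05270501 -0.05254227]
scene 186 [-0.    -0.016] [-67. -62. 163.] [0.10228493 0.11028577]
side 195 [ 0.    -0.013] [-65. -56. 162.] [0.10304064 0.11219132]
```

```bash
python3 -m crank '0 -0.0009 0.0014 0 0 0 0;0 -0.0009 0.0014 0 0 0 0;0 -0.001 0.0013 0 0 0 0;0 -0.001 0.0013 0 0 0 0;0 -0.0012 0.0012 0 0 0 0;0 -0.0012 0.0012 0 0 0 0;0 0 0 0 0 0 0;0 0 0 0 0 0 0'
python3 -m crank '0 -0.0012 0.0012 0 0 0 0;0 0 0 0 0 0 0;0 -0.0012 0.0012 0 0 0 0;0 0 0 0 0 0 0;0 0 0 0 0 0 0;0 0 0 0 0 0 0;0 0 0 0 0 0 0;0 0 0 0 0 0 0'
python3 - <<'E'
from h import *
s=telemetry.observe(); print(g(s['position']),s['force'],s['moment'])
for n in ('scene','side'):
    f=cam(n);save(f,n+'6');P=cloud(f).reshape(-1,3); I=f['pixels'].reshape(-1,3).astype(int); G=(P[:,:2]-SP)@np.c_[GX,GY]; d=np.hypot(*G.T)
    w=(P[:,2]>.092)&(P[:,2]<.115)&(d<.06)&(d>.02)&(I.min(1)>90); Q=G[w]
    if len(Q)>10: a=np.degrees(np.arctan2(Q[:,1],Q[:,0])); print(n,w.sum(),Q.mean(0).round(3),np.percentile(a,[10,50,90]).round(),np.percentile(P[w][:,2],[50,97]))
E
```

```text
clock: 9.83
position: [0.5343, -0.2351, 0.1071]
tool_rot: [3.141, -0.0, 2.858]
force: [-1.6, 0.2, 1.3]
grip_width: -0.0001
finger_force: 0.4
clock: 10.5
position: [0.5372, -0.2338, 0.1071]
tool_rot: [3.142, 0.0, 2.857]
force: [-0.4, -0.4, 0.3]
grip_width: 0.0001
finger_force: 0.7
[-0.02455057  0.02896659] [-0.44520132 -0.43660332  0.30829016] [-0.24374727  0.3059805  -0.03520323]
scene 196 [-0.003 -0.016] [-82. -76. 143.] [0.10261872 0.11142268]
side 168 [-0.001 -0.013] [-78. -69. 143.] [0.10337921 0.11118954]
```

```bash
python3 -m crank '0 -0.001 0.0006 0 0 0 0;0 0 0 0 0 0 0;0 -0.001 0.0006 0 0 0 0;0 0 0 0 0 0 0;0 -0.001 0.0006 0 0 0 0;0 0 0 0 0 0 0;0 0 0 0 0 0 0;0 0 0 0 0 0 0'
python3 -m crank '0 -0.001 0.0005 0 0 0 0;0 0 0 0 0 0 0;0 -0.001 0.0005 0 0 0 0;0 0 0 0 0 0 0;0 0 0 0 0 0 0;0 0 0 0 0 0 0;0 0 0 0 0 0 0;0 0 0 0 0 0 0'
python3 - <<'E'
from h import *
s=telemetry.observe(); print(g(s['position']),s['force'],s['moment'])
for n in ('scene','side'):
    f=cam(n);save(f,n+'7');P=cloud(f).reshape(-1,3); I=f['pixels'].reshape(-1,3).astype(int); G=(P[:,:2]-SP)@np.c_[GX,GY]; d=np.hypot(*G.T)
    w=(P[:,2]>.092)&(P[:,2]<.115)&(d<.06)&(d>.02)&(I.min(1)>90); Q=G[w]
    if len(Q)>10: a=np.degrees(np.arctan2(Q[:,1],Q[:,0])); print(n,w.sum(),Q.mean(0).round(3),np.percentile(a,[10,50,90]).round(),np.percentile(P[w][:,2],[50,97]))
E
```

```text
clock: 11.27
position: [0.5406, -0.2328, 0.1071]
tool_rot: [3.142, 0.0, 2.857]
force: [-2.4, -0.8, -0.0]
grip_width: 0.0002
finger_force: 0.8
clock: 11.93
position: [0.5428, -0.2325, 0.1072]
tool_rot: [3.141, 0.0, 2.857]
force: [-1.2, -1.0, -0.2]
grip_width: -0.0001
finger_force: 0.7
[-0.01952378  0.03180682] [-1.16208636 -1.01663447 -0.24477154] [-0.21687014  0.38650319 -0.03426174]
scene 181 [-0.005 -0.016] [-89. -83. 138.] [0.1027361  0.11187538]
side 145 [-0.002 -0.015] [-85. -77. 137.] [0.10488202 0.11174966]
```

```bash
for i in 1; do python3 -m crank '0 -0.001 0.0003 0 0 0 0;0 0 0 0 0 0 0;0 -0.001 0.0003 0 0 0 0;0 0 0 0 0 0 0;0 0 0 0 0 0 0;0 0 0 0 0 0 0;0 0 0 0 0 0 0;0 0 0 0 0 0 0';  done
python3 -m crank '0 -0.001 0.0003 0 0 0 0;0 0 0 0 0 0 0;0 0 0 0 0 0 0;0 0 0 0 0 0 0;0 0 0 0 0 0 0;0 0 0 0 0 0 0;0 0 0 0 0 0 0;0 0 0 0 0 0 0'
python3 -c "
from h import *
s=telemetry.observe(); print(g(s['position']),s['force'],s['moment'])"
```

```text
clock: 12.7
position: [0.5449, -0.2325, 0.1071]
tool_rot: [3.142, 0.0, 2.857]
force: [-2.4, -1.4, 0.2]
grip_width: 0.0003
finger_force: 0.7
clock: 13.37
position: [0.5459, -0.2325, 0.1071]
tool_rot: [-3.142, 0.0, 2.857]
force: [-1.6, -1.2, -0.1]
grip_width: -0.0002
finger_force: 0.8
[-0.01652579  0.03266134] [-1.55047838 -1.20100635 -0.05249888] [-0.24578821  0.41365068  0.01577407]
```

Still turning freely. I'll take half-millimetre steps until the force shows the stop.

```bash
python3 -m crank '0 -0.0007 0 0 0 0 0;0 0 0 0 0 0 0;0 0 0 0 0 0 0;0 0 0 0 0 0 0;0 0 0 0 0 0 0;0 0 0 0 0 0 0;0 0 0 0 0 0 0;0 0 0 0 0 0 0'
python3 -m crank '0 -0.0007 0 0 0 0 0;0 0 0 0 0 0 0;0 0 0 0 0 0 0;0 0 0 0 0 0 0;0 0 0 0 0 0 0;0 0 0 0 0 0 0;0 0 0 0 0 0 0;0 0 0 0 0 0 0'
python3 -c "
from h import *
s=telemetry.observe(); print(g(s['position']),s['force'],s['moment'])"
```

```text
clock: 14.03
position: [0.5466, -0.2326, 0.1071]
tool_rot: [3.142, -0.0, 2.857]
force: [-3.0, 1.6, 1.0]
grip_width: -0.0
finger_force: 1.1
clock: 14.7
position: [0.5473, -0.2329, 0.1071]
tool_rot: [3.142, 0.0, 2.857]
force: [-1.6, 1.7, 1.1]
grip_width: 0.0001
finger_force: 1.0
[-0.01515024  0.03269314] [-1.62790001  1.73553453  1.09201774] [0.34287869 0.36608799 0.02876959]
```

```bash
python3 -m crank '0 -0.0007 0 0 0 0 0;0 0 0 0 0 0 0;0 0 0 0 0 0 0;0 0 0 0 0 0 0;0 0 0 0 0 0 0;0 0 0 0 0 0 0;0 0 0 0 0 0 0;0 0 0 0 0 0 0'
python3 -m crank '0 -0.0007 0 0 0 0 0;0 0 0 0 0 0 0;0 0 0 0 0 0 0;0 0 0 0 0 0 0;0 0 0 0 0 0 0;0 0 0 0 0 0 0;0 0 0 0 0 0 0;0 0 0 0 0 0 0'
python3 - <<'E'
from h import *
s=telemetry.observe(); print(g(s['position']),s['force'],s['moment'])
for n in ('scene','side'):
    f=cam(n);save(f,n+'8');P=cloud(f).reshape(-1,3); I=f['pixels'].reshape(-1,3).astype(int); G=(P[:,:2]-SP)@np.c_[GX,GY]; d=np.hypot(*G.T)
    w=(P[:,2]>.092)&(P[:,2]<.115)&(d<.06)&(d>.02)&(I.min(1)>90)&(G[:,1]<-.02); Q=G[w]
    if len(Q)>10: a=np.degrees(np.arctan2(Q[:,1],Q[:,0])); print(n,w.sum(),Q.mean(0).round(3),np.percentile(a,[10,50,90]).round(),np.percentile(P[w][:,2],[50,97]))
E
```

```text
clock: 15.37
position: [0.5479, -0.233, 0.1071]
tool_rot: [3.142, -0.0, 2.857]
force: [-2.4, 2.5, 1.9]
grip_width: 0.0003
finger_force: 1.6
clock: 16.03
position: [0.5482, -0.2331, 0.107]
tool_rot: [3.141, -0.001, 2.857]
force: [-5.3, 3.5, 3.6]
grip_width: 0.0002
finger_force: 3.0
[-0.01420392  0.03275228] [-5.29690192  3.54422949  3.64547897] [0.80134174 1.05147199 0.130448  ]
scene 114 [-0.001 -0.039] [-98. -93. -87.] [0.10343407 0.10987546]
side 81 [ 0.002 -0.044] [-93. -88. -82.] [0.10447234 0.10957695]
```

The force has risen to about 7 N and the wings lie along y with their tops at 110 mm, so the nut is at its upper stop. I'll back off, rise, and look at the lug.

```bash
python3 -m crank '0 0.004 0 0 0 0 0;0 0.01 0 0 0 0 0;0 0.01 0 0 0 0 0;0 0 0 -0.03 0 0 0;0 0 -0.02 -0.04 0 0 0;0 0 -0.02 -0.035 0 0 0;0 0 0 0 0 0 0;0 0 0 0 0 0 0'
python3 - <<'E'
from h import *
import pickle
f=cam('wrist'); save(f,'w9'); pickle.dump(f,open('w9.pkl','wb')); s=telemetry.observe(); print(s['position'],g(s['position']))
P=cloud(f).reshape(-1,3); G=(P[:,:2]-SP)@np.c_[GX,GY]
l=(P[:,2]>.0745)&(P[:,2]<.082)&(G[:,0]<-.05)&(G[:,0]>-.08)&(abs(G[:,1])<.03)
print('lug',l.sum(),G[l].min(0),G[l].max(0),np.median(G[l],0),np.median(P[l][:,2]))
w=(P[:,2]>.1)&(P[:,2]<.115)&(np.hypot(*G.T)<.06); r=cv2.minAreaRect(G[w].astype(np.float32)*1000); print('wings',r,np.median(P[w][:,2]))
q=(P[:,2]>.118)&(P[:,2]<.13)&(np.hypot(*G.T)<.02); print('sp',G[q].mean(0))
E
```

```text
clock: 16.8
position: [0.5151, -0.2653, 0.2114]
tool_rot: [-3.141, 0.004, 2.855]
force: [-0.4, 0.3, -0.8]
grip_width: -0.0002
finger_force: 0.0
[ 0.51486082 -0.26396085  0.20983171] [-0.03737837 -0.00633788]
lug 318 [-0.06586565 -0.01507802] [-0.06070263  0.01425261] [-0.06326569 -0.00041517] 0.077174298093004
wings ((-4.30174446105957, 0.23156356811523438), (20.483766555786133, 103.03225708007812), 1.3744173049926758) 0.1084950555373702
sp [nan nan]<stdin>:8: RuntimeWarning: Mean of empty slice.
  ret = um.true_divide(
```

View pics/w9.png

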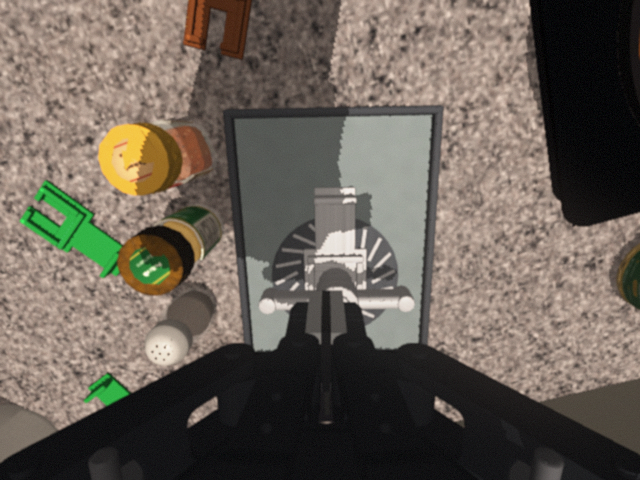

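The wings lie along y, (268,305)-(407,303). The lug is at (335,190), with its inner face at gx = -61 mm and gy = 0. I'll go down between nut and lug.

```bash
python3 -m crank '0 0.003 0.007 0 0 0 0;0 0 0 0.02 0 0 0;0 0 0 0.025 0 0 0;0 0 0 0.025 0 0 0;0 0 0 0.02 0 0 0;0 0 0 0.015 0 0 0;0 0 0 0.005 0 0 0;0 0 0 0 0 0 0'
python3 -c "
from h import *
s=telemetry.observe(); print(g(s['position']),s['position'],s['force'])"
```

```text
clock: 17.52
position: [0.513, -0.2549, 0.0976]
tool_rot: [3.141, -0.003, 2.858]
force: [-1.1, -0.6, 0.3]
grip_width: -0.0007
finger_force: 0.0
[-0.04179501  0.0018553 ] [ 0.51295306 -0.25485068  0.09760074] [-1.1289765  -0.63564109  0.29962715]
```

```bash
python3 -m crank '0 0 -0.001 0.005 0 0 0;0 0 0 0.004 0 0 0;0 0 0 0.002 0 0 0;0 0 0 0 0 0 0;0 0.003 0 0 0 0 0;0 0.003 0 0 0 0 0;0 0 0 0 0 0 0;0 0 0 0 0 0 0'
python3 -m crank '0 0.003 0 0 0 0 0;0 0.003 0 0 0 0 0;0 0.003 0 0 0 0 0;0 0.003 0 0 0 0 0;0 0.003 0 0 0 0 0;0 0 0 0 0 0 0;0 0 0 0 0 0 0;0 0 0 0 0 0 0'
python3 -c "
from h import *
s=telemetry.observe(); print(g(s['position']),s['position'],s['force'])"
```

```text
clock: 18.18
position: [0.5077, -0.2553, 0.0886]
tool_rot: [3.142, 0.0, 2.857]
force: [-0.2, -0.3, -0.7]
grip_width: 0.0003
finger_force: 0.0
clock: 18.85
position: [0.4931, -0.251, 0.0883]
tool_rot: [3.142, -0.001, 2.857]
force: [0.2, -0.2, -0.6]
grip_width: 0.0001
finger_force: 0.0
[-0.06190316 -0.00011272] [ 0.49311402 -0.25102663  0.08825247] [ 0.23474755 -0.22157755 -0.58955785]
```

```bash
python3 -m crank '0 0.004 0 0 0 0 0;0 0.004 0 0 0 0 0;0 0.004 0 0 0 0 0;0 0.004 0 0 0 0 0;0 0.004 0 0 0 0 0;0 0.004 0 0 0 0 0;0 0.004 0 0 0 0 0;0 0 0 0 0 0 0'
python3 -m crank '0 0.001 0 0 0 0 0;0 0.001 0 0 0 0 0;0 0.001 0 0 0 0 0;0 0.001 0 0 0 0 0;0 0 0 0 0 0 0;0 0 0 0 0 0 0;0 0 0 0 0 0 0;0 0 0 0 0 0 0'
python3 - <<'E'
from h import *
s=telemetry.observe(); print(g(s['position']),s['position'],s['force'],s['moment'])
for n in ('scene','side','wrist'):
    f=cam(n); save(f,n+'10'); P=cloud(f).reshape(-1,3); G=(P[:,:2]-SP)@np.c_[GX,GY]
    l=(P[:,2]>.0735)&(P[:,2]<.082)&(G[:,0]<-.05)&(G[:,0]>-.117)&(abs(G[:,1])<.017)&(f['pixels'].reshape(-1,3).min(1)>90)
    if l.sum(): print(n,'lug',l.sum(),np.percentile(G[l],[5,50,95],axis=0).round(4).tolist())
E
```

```text
clock: 19.52
position: [0.4656, -0.2431, 0.0884]
tool_rot: [3.142, -0.001, 2.857]
force: [0.0, 0.1, -0.3]
grip_width: 0.0002
finger_force: 0.0
clock: 20.18
position: [0.4626, -0.2421, 0.0884]
tool_rot: [-3.142, -0.0, 2.857]
force: [0.7, 0.0, 0.6]
grip_width: -0.0
finger_force: 0.3
[-0.09366112 -0.0002549 ] [ 0.46262347 -0.24214321  0.08835613] [0.72097602 0.01851156 0.623385  ] [-0.07773952 -0.14242288  0.03430976]
scene lug 47 [[-0.1106, -0.0151], [-0.1066, -0.0054], [-0.0969, 0.0118]]
side lug 32 [[-0.1084, -0.0148], [-0.1034, -0.0072], [-0.0824, 0.0064]]
wrist lug 1243 [[-0.1108, -0.014], [-0.1088, -0.001], [-0.1054, 0.0121]]
```

The washer has moved about 45 mm. I'll feel for the rim gently.

```bash
python3 -m crank '0 0.0007 0 0 0 0 0;0 0.0007 0 0 0 0 0;0 0 0 0 0 0 0;0 0 0 0 0 0 0;0 0 0 0 0 0 0;0 0 0 0 0 0 0;0 0 0 0 0 0 0;0 0 0 0 0 0 0'
python3 -m crank '0 0.0007 0 0 0 0 0;0 0 0 0 0 0 0;0 0 0 0 0 0 0;0 0 0 0 0 0 0;0 0 0 0 0 0 0;0 0 0 0 0 0 0;0 0 0 0 0 0 0;0 0 0 0 0 0 0'
python3 -m crank '0 0.0005 0 0 0 0 0;0 0 0 0 0 0 0;0 0 0 0 0 0 0;0 0 0 0 0 0 0;0 0 0 0 0 0 0;0 0 0 0 0 0 0;0 0 0 0 0 0 0;0 0 0 0 0 0 0'
```

```text
clock: 21.0
position: [0.4612, -0.2418, 0.0883]
tool_rot: [-3.142, -0.0, 2.857]
force: [0.2, 0.1, 0.3]
grip_width: 0.0002
finger_force: 0.0
clock: 21.67
position: [0.4606, -0.2416, 0.0884]
tool_rot: [-3.142, -0.0, 2.857]
force: [-0.6, -0.2, -0.3]
grip_width: 0.0001
finger_force: 0.0
clock: 22.33
position: [0.4601, -0.2414, 0.0884]
tool_rot: [-3.142, -0.0, 2.857]
force: [0.2, -0.4, 0.4]
grip_width: -0.0002
finger_force: 0.2
```

```bash
python3 -m crank '0 0.0006 0 0 0 0 0;0 0 0 0 0 0 0;0 0 0 0 0 0 0;0 0 0 0 0 0 0;0 0 0 0 0 0 0;0 0 0 0 0 0 0;0 0 0 0 0 0 0;0 0 0 0 0 0 0'
python3 -m crank '0 0.0006 0 0 0 0 0;0 0 0 0 0 0 0;0 0 0 0 0 0 0;0 0 0 0 0 0 0;0 0 0 0 0 0 0;0 0 0 0 0 0 0;0 0 0 0 0 0 0;0 0 0 0 0 0 0'
```

```text
clock: 23.0
position: [0.4595, -0.2412, 0.0884]
tool_rot: [-3.142, -0.0, 2.857]
force: [0.4, -0.4, 0.4]
grip_width: 0.0002
finger_force: 0.1
clock: 23.67
position: [0.459, -0.2411, 0.0884]
tool_rot: [-3.142, 0.0, 2.857]
force: [0.5, 0.1, -1.3]
grip_width: 0.0
finger_force: 0.5
```

```bash
python3 -m crank '0 0.0006 0 0 0 0 0;0 0 0 0 0 0 0;0 0 0 0 0 0 0;0 0 0 0 0 0 0;0 0 0 0 0 0 0;0 0 0 0 0 0 0;0 0 0 0 0 0 0;0 0 0 0 0 0 0'
python3 -m crank '0 0.0006 0 0 0 0 0;0 0 0 0 0 0 0;0 0 0 0 0 0 0;0 0 0 0 0 0 0;0 0 0 0 0 0 0;0 0 0 0 0 0 0;0 0 0 0 0 0 0;0 0 0 0 0 0 0'
python3 - <<'E'
from h import *
s=telemetry.observe(); print(g(s['position']),s['force'])
f=cam('wrist'); save(f,'w11'); P=cloud(f).reshape(-1,3); G=(P[:,:2]-SP)@np.c_[GX,GY]
l=(P[:,2]>.0735)&(P[:,2]<.082)&(G[:,0]<-.05)&(G[:,0]>-.117)&(abs(G[:,1])<.017)
print('lug',l.sum(),np.percentile(G[l],[5,50,95],axis=0).round(4).tolist())
E
```

```text
clock: 24.33
position: [0.4588, -0.2409, 0.0885]
tool_rot: [-3.142, 0.001, 2.857]
force: [5.4, 0.2, -2.3]
grip_width: -0.0002
finger_force: 2.6
clock: 25.0
position: [0.4585, -0.2409, 0.0886]
tool_rot: [-3.142, 0.001, 2.857]
force: [6.6, -0.9, -0.6]
grip_width: 0.0
finger_force: 3.2
[-0.09796703 -0.00019815] [ 6.55495565 -0.91383803 -0.56788497]
lug 1502 [[-0.1149, -0.0135], [-0.1122, -0.0002], [-0.1057, 0.0122]]
```

The force rose to 6.6 N, so the washer has met the rim. I'll back off, rise and check.

```bash
python3 -m crank '0 -0.002 0 0 0 0 0;0 -0.004 0 0 0 0 0;0 -0.002 0 0 0 0 0;0 0 0 -0.015 0 0 0;0 0 0 -0.035 0 0 0;0 0 0 -0.04 0 0 0;0 0 0 -0.03 0 0 0;0 0 0 0 0 0 0'
python3 -m crank '0 0 0 0 0 0 0;0 0 0 0 0 0 0;0 0 0 0 0 0 0;0 0 0 0 0 0 0;0 0 0 0 0 0 0;0 0 0 0 0 0 0;0 0 0 0 0 0 0;0 0 0 0 0 0 0'
python3 - <<'E'
from h import *
s=telemetry.observe(); print(s['position'],s['force'])
f=cam('scene'); cv2.imwrite('pics/s12.png',cv2.resize(f['pixels'][190:330,250:410],None,fx=4,fy=4,interpolation=cv2.INTER_CUBIC)[...,::-1])
P=cloud(f).reshape(-1,3); G=(P[:,:2]-SP)@np.c_[GX,GY]
for nm,m in (('lug',(P[:,2]>.0735)&(P[:,2]<.083)&(G[:,0]<-.09)&(G[:,0]>-.118)&(abs(G[:,1])<.017)),('wingtop',(P[:,2]>.095)&(P[:,2]<.115)&(abs(G[:,1])<.055)&(G[:,1]<-.02)&(abs(G[:,0])<.02)),('tongue',(P[:,2]>.055)&(P[:,2]<.069)&(G[:,0]<-.07)&(G[:,0]>-.1)&(abs(G[:,1])<.012))): print(nm,m.sum(),np.median(G[m],0),np.percentile(P[m][:,2],[10,50,97]))
E
```

```text
clock: 25.72
position: [0.4671, -0.2442, 0.2135]
tool_rot: [-3.141, 0.007, 2.856]
force: [0.8, -0.9, 0.5]
grip_width: -0.0001
finger_force: 0.0
clock: 26.38
position: [0.4654, -0.243, 0.2082]
tool_rot: [-3.142, -0.0, 2.857]
force: [-0.3, 0.0, 0.1]
grip_width: 0.0001
finger_force: 0.0
[ 0.46543622 -0.24299216  0.20819394] [-0.2820388   0.00925675  0.14432599]
lug 29 [-0.11343717 -0.00313918] [0.07474987 0.07661918 0.07850723]
wingtop 102 [-0.00170485 -0.04100402] [0.09696629 0.10464701 0.10965834]
tongue 90 [-0.08537002 -0.00132824] [0.06156941 0.06301343 0.06500074]
```

View pics/s12.png

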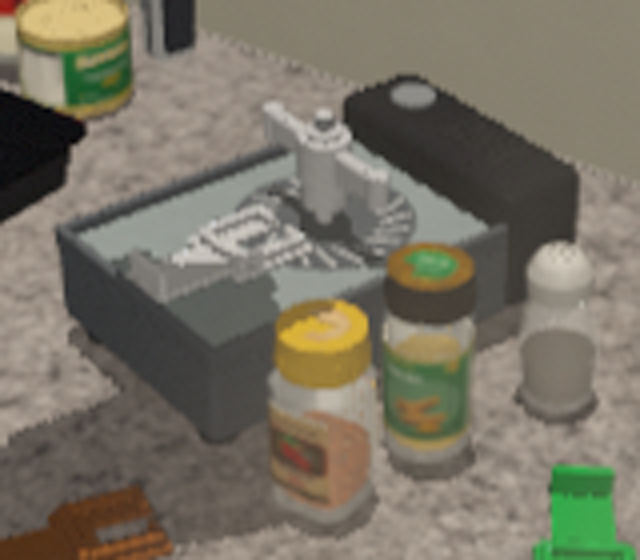

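The washer lies flat against the front rim, with its lug at crop (150,275). The nut is up with its wings along y, and the jars are undisturbed. I'm handing in.

```bash
python3 -c "
from workcell import bot
print(bot.job_done())"
```

```text
the job is handed in; nothing more can be done
None
```

The job is handed in; the interface gave no verdict. The nut is clockwise at its upper stop (about 7 N at the last reading), the washer lies flat against the front rim, the jars and salt shaker look untouched, and the arm is clear.

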